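Close the laser head's beam port with the bayonet beam-stop plug

TASK

Take the steel beam-stop plug from the rubber tray and close the laser head's beam port with it: put its nose in the collar, turn it until the two lugs find their slots, push it in against the sprung seat and twist it clockwise (seen from above) to the end, so that it springs up into its lock, then let go. Do it gently, never loading the port with more than 60 N, and leave the lens tube, the screwdriver and the optical post alone.

Things in the scene. Friction and masses are not known exactly. Their poses are not given: they have to be found in the camera images.
- plug_grip (a point): Beam-stop plug, bare steel, 0.14-0.28 kg, upright on the tray: round barrel 40 mm diameter, 26 mm tall with a sloped shoulder, and on it a flat finger bar 44 mm long (x), 14 mm thick (y; pinch it here), 26 to 66 mm above the plug's underside. Point: on the axis in the bar, 50 mm above the underside. x along the bar and the line of the lugs, z up. Same after a half turn about z.
- plug_nose (a point): Centre of the flat underside of the plug's nose, on its axis, 50 mm below plug_grip, same axes. The nose tapers from 31 mm diameter at the underside to 40 mm, 5 mm up.
- plug_lug (a point): Middle of one of the plug's two opposite lugs (the one at +x, 22 mm from the axis, 8 mm above the underside; the other at -x). Each is 9 mm wide, 6 mm high, reaches 27 mm from the axis; its underside is 5 mm above the plug's underside.
- port (a point): Beam port: upright aluminium collar, outer diameter 71 mm, in the middle of the laser head's top. Point: centre of its rigid top face, 88 mm above the bench; x along the head's long side, z up. Bore 42 mm, with two opposite slots 12 mm wide, open upwards. The slots' line is NOT measured: anywhere within 25 degrees of this x (seen in images, else felt). Hands cannot turn the collar.
- head_top (a point): Laser head, a fixed aluminium box 220 (x) x 130 (y) mm, top 60 mm above the bench. Point on its top face, 80 mm to -x of the port's axis; axes as port. With the plug's nose in the bore and its lugs resting on the collar, the nose's underside is 5 mm below the collar's top; within about 3 degrees of the slots the lugs drop in.
- port_seat (a point): Where the plug's underside meets the sprung steel seat inside the port, 10 mm below the collar's top: 3 N there, 0.9 N more per mm, solid 12 mm lower. To pass the lugs under the 6 mm lip hold the underside 18 to 20 mm below the collar's top (10 to 12 N) and twist 55 degrees clockwise (from above) from the slots, to solid end stops; the other way is blocked.
- port_lock (a point): Where the centre of the plug's underside lies when locked: on the port's axis, 14 mm below the collar's top. At the end stops the lip has pockets 3 mm deep; eased up there, the seat lifts the lugs into them. Not locked, the plug stands 11 mm or less below the collar's top (lugs in the slots) or 17 mm (twisted short of the pockets).
- lens_tube_mid (a point): Bystander: short black tube, 38 mm diameter, 45 mm tall, standing on the tray beside the plug; point at mid-height on its axis, z up.
- driver_grip (a point): Bystander: screwdriver 140 mm long lying on the bench; point in its handle, x along it towards the tip.
- post_mid (a point): Bystander: steel optical post 70 mm tall on a 38 mm round foot, standing on the bench; point at mid-height on its axis, z up.
There are look-alikes about, which are no part of the job. What is shaped like the part that bears plug_grip but green is not meant.

How it is judged:
By the outcome, as a careful person would: the job done as asked, in the order asked, and still so for the second after the job is handed in, with the robot touching nothing.
It also fails if it takes over 72 s, if anything falls off the work surface, if the arm or the gripper's body presses on something with over 40 N, if the wrist force passes 120 N, or if a joint passes its speed limit or range.

ROBOT

A 6-joint arm with a two-finger parallel gripper is mounted at the origin on the work surface. World frame = base frame: x ahead of the robot, y to its left, z up, the work surface at z = 0. Lengths are in m, angles in rad, forces in N, time in s.
With the tool pointing down it reaches from about 0.35 to 0.775 m from the base axis. Payload 7.3 kg.
Tool frame: the origin (TCP) lies at the very end of the fingers, on their centre line; the grasp point (between the pads) lies 19 mm behind it (robot.hold_point_z is the distance from the TCP to the grasp point, in m); z points along the fingers, y is the direction in which the jaws open and shut (so a half turn about z gives the same grasp; the last joint's range is limited). The gripper opens to 92 mm and grips with 3 to 60 N. Pads are 19 mm wide; open, the fingers measure 130 mm over their backs; the gripper's body (75 mm by 190 mm) begins 47 mm behind the grasp point.
Start: joints at [1.03, 0.342, 1.524, -0, 1.275, -0.146], TCP at [0.202, 0.485, 0.188] pointing down, gripper open.
Joint ranges: [-2.53, 2.53], [-0.77, 2.02], [0.04, 2.7], [-1, 4.14], [0.28, 2.66], [-3.11, 3.11]. Speed limits (rad/s): [2.57, 2.57, 3.14, 3.14, 3.14, 3.14].

INTERFACE

Orientations are given as [roll, pitch, yaw] about the fixed x, y, z axes, in that order (R = Rz(yaw) Ry(pitch) Rx(roll)).
In Python, from cell import monitor, viewer, robot gives the robot as it stands.
- The arm moves only by the tool move_arm, never from a script. Its argument "deltas" is a list of rows, each an object of numbers: "x", "y", "z": the shift along the tool's x, y, z in m; "wx", "wy", "wz": the turn, a rotation vector about the tool's x, y, z in degrees; "hand": the opening, from 0 (shut) to 1 (fully open). In form: [{"x": .., "y": .., "z": .., "wx": .., "wy": .., "wz": .., "hand": ..}, ...]. A call has 1 to 8 rows; each row is the pose to reach, as a shift and turn from the pose commanded when the call began, along the tool's axes at that moment; what a row does not reach only later rows make up. A row lasts 1/8 s, in which the tool goes at most 62.5 mm and 10.7 degrees, less where a joint would pass 70% of its speed; a pose out of reach is approached as far as the arm can. A call with a gripper value outside its range is refused whole. The fingers move at their own pace and stop on an object; "grip_force" is the grip in N (left out, the last holds). Time passes only in rows, so rows that repeat a pose let the fingers close. It gives the time, the measured TCP pose, the force and the opening at its end, in the units of the state.
- monitor.observe(): the state, without advancing time (a new reading comes with each control period).
- viewer.read_camera(name): name is "side" or "top" or "wrist"; returns the picture (480x640x3 uint8, red, green, blue); there is no depth.
- viewer.camera_params(name): a dict with "camera_matrix" (3x3 intrinsics, pixels), "R" (3x3) and "t" (3): a world point X has camera coordinates R X + t. Camera axes: x right, y down, z forward; pixel columns grow to the right and rows downward; lengths in m; the calibration is good to about 2 mm. A picture is of the moment at which its call begins: read the wrist's pose just before it. camera_params takes no time and is no camera call; for the wrist camera it gives the pose at the moment of the call.
- robot.hand_in(): hands the job in, once; it reports no verdict.
The state is a dict: "time": time; "qpos": joint angles; "qvel": joint speeds; "joint_efforts": joint torques, N m; "tool_pos": TCP position; "tool_rot": TCP orientation; "contact_force": force on the tool from outside, world axes, zero at the start; "torque": the same for the moment, N m; "opening": finger opening in m.
Only numpy, scipy, OpenCV 4.12 (cv2) and the standard library are available. Lean on these libraries where they do the work, as an engineer would, in place of code of your own. Each camera call takes 0.05 s, during which the arm holds its last target. There are 200 camera calls.

## Working session

There is one attempt and no reset: what is moved stays moved. The work goes in short steps, Python scripts to look and compute and a tool call to move; the robot and the scene stay as the last step left them, time stands still between calls to the robot, and variables do not carry over. Pictures are saved under pics/ and viewed, about 8 in all and at most 12, crops included, and the job is handed in when it is done.

Besides the shell and the picture viewer there is one more tool, called as name([rows], argument=value, ...), one row to a line, values as JSON. move_arm: Moves the arm, as the interface text tells. Its arguments: {"type":"object","properties":{"deltas":{"type":"array","items":{"type":"object","properties":{"x":{"type":"number"},"y":{"type":"number"},"z":{"type":"number"},"wx":{"type":"number"},"wy":{"type":"number"},"wz":{"type":"number"},"hand":{"type":"number"}}}},"grip_force":{"type":"number"}},"required":["deltas"]}

```bash
mkdir -p pics; ls; python3 - <<'E'
from cell import monitor, viewer, robot
import cv2,numpy as np
print(monitor.observe())
for n in ("top","side"):
    im=viewer.read_camera(n); cv2.imwrite(f"pics/{n}0.png",im[:,:,::-1]); p=viewer.camera_params(n); print(n,p)
E
```

```text
pics
{'time': 0.0, 'qpos': array([ 1.02999642e+00,  3.42709017e-01,  1.52502401e+00, -4.33890786e-05,
        1.27537822e+00, -1.46007446e-01]), 'qvel': array([-0.0004144 ,  0.00021447, -0.00046231, -0.00112141,  0.00099823,
        0.00152601]), 'joint_efforts': array([-3.25247474e-04, -4.31252003e+01, -2.44217402e+01,  7.16893421e-02,
        5.61510539e-02, -1.57065870e-04]), 'tool_pos': array([0.20167892, 0.48421396, 0.18754968]), 'tool_rot': array([-3.14008419e+00, -1.79889192e-04,  2.74681272e+00]), 'contact_force': array([ 0.55662004,  0.66653825, -0.13539148]), 'torque': array([0.03528096, 0.01458225, 0.01884858]), 'opening': 0.09185370888909246}
top {'camera_matrix': array([[573.22013599,   0.        , 308.97230142],
       [  0.        , 573.22013599, 242.48001644],
       [  0.        ,   0.        ,   1.        ]]), 'R': array([[ 0.00478931, -0.99994545,  0.00928254],
       [-0.99463675, -0.00572256, -0.10327146],
       [ 0.10331895, -0.00873816, -0.99460989]]), 't': array([-0.03805501,  0.54587639,  1.36692528])}
side {'camera_matrix': array([[468.80279726,   0.        , 319.86062315],
       [  0.        , 468.80279726, 237.97803493],
       [  0.        ,   0.        ,   1.        ]]), 'R': array([[-0.9835957 , -0.17920097,  0.02065239],
       [-0.13486178,  0.65448981, -0.74394582],
       [ 0.11979904, -0.73452713, -0.66792072]]), 't': array([0.5428554 , 0.15574552, 0.90546213])}
```

View pics/top0.png

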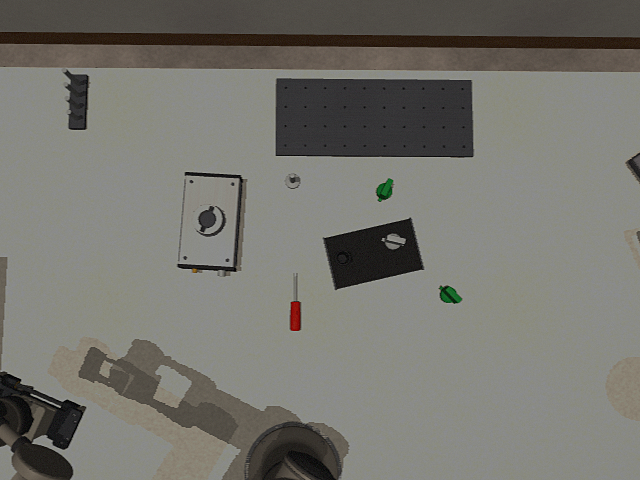

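View pics/side0.png

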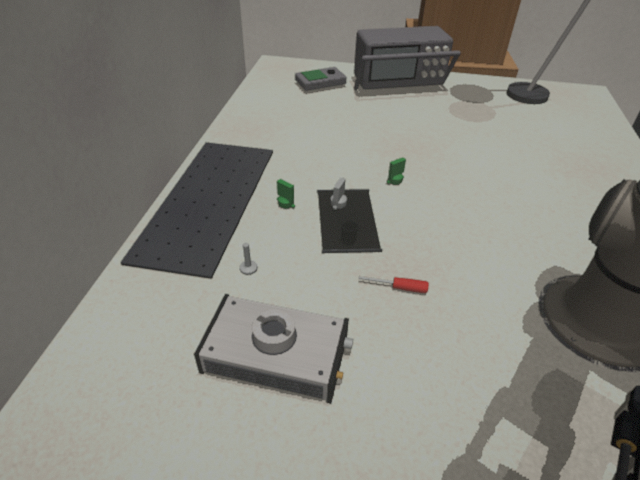

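The top view shows the steel plug on the tray at about (394,241) and the collar at (209,220). The lens tube is at (343,257), the post at (292,181), the screwdriver at (295,305), and the green look-alikes at (385,190) and (450,295). Next I work out rough positions.

```bash
cat > h.py <<'E'
from cell import monitor, viewer, robot
import cv2,numpy as np
from scipy.spatial.transform import Rotation as Ro
def ray(p,uv,z):
    d=p["R"].T@np.linalg.inv(p["camera_matrix"])@np.array([*uv,1.]); c=-p["R"].T@p["t"]
    return c+d*(z-c[2])/d[2]
def proj(p,X):
    q=p["camera_matrix"]@(p["R"]@np.array(X)+p["t"]); return q[:2]/q[2]
def tri(ps,uvs):
    A=[];b=[]
    for p,uv in zip(ps,uvs):
        d=p["R"].T@np.linalg.inv(p["camera_matrix"])@np.array([*uv,1.]);d/=np.linalg.norm(d);c=-p["R"].T@p["t"];M=np.eye(3)-np.outer(d,d);A.append(M);b.append(M@c)
    return np.linalg.lstsq(np.vstack(A),np.hstack(b),rcond=None)[0]
def todelta(target):
    s=monitor.observe();R=Ro.from_euler('xyz',s["tool_rot"]);return R.inv().apply(np.array(target)-s["tool_pos"])
def snap(name,f):
    p=viewer.camera_params(name);im=viewer.read_camera(name);cv2.imwrite(f,im[:,:,::-1]);return p,im[:,:,::-1].copy()
E
python3 - <<'E'
from h import *
p=viewer.camera_params("top")
print("plug",ray(p,(394,241),.05),"port",ray(p,(210,220),.088),"lens",ray(p,(343,257),.045),"post",ray(p,(292,181),.04),"drv",ray(p,(295,305),.01))
c=[ray(p,q,.06) for q in((186,173),(240,176),(236,268),(179,266))];print(np.round(c,3))
s=monitor.observe();w=viewer.camera_params("wrist");R=Ro.from_euler('xyz',s["tool_rot"]).as_matrix()
print("cam in tool",R.T@(-w["R"].T@w["t"]-s["tool_pos"]),"\n",w["R"]@R,w["camera_matrix"])
E
```

```text
plug [ 0.54857575 -0.23907778  0.05      ] port [0.59133693 0.19675812 0.088     ] lens [ 0.50978082 -0.11687641  0.045     ] post [0.69547614 0.00706817 0.04      ] drv [ 0.39452034 -0.00200231  0.01      ]
[[0.709 0.262 0.06 ]
 [0.703 0.132 0.06 ]
 [0.481 0.137 0.06 ]
 [0.485 0.272 0.06 ]]
cam in tool [ 0.07180154  0.00022243 -0.19626478] 
 [[ 4.35540182e-04  9.99998114e-01 -1.89247660e-03]
 [-9.62945031e-01 -9.09955367e-05 -2.69697717e-01]
 [-2.69697381e-01  1.93981513e-03  9.62943176e-01]] [[332.405231     0.         318.14598362]
 [  0.         332.405231   243.99036764]
 [  0.           0.           1.        ]]
```

move_arm([
  {"x":-0.47,"y":-0.115,"z":0.03,"wz":-22.6},
  {"x":-0.47,"y":-0.115,"z":0.03,"wz":-22.6},
  {"x":-0.47,"y":-0.115,"z":0.03,"wz":-22.6},
  {"x":-0.47,"y":-0.115,"z":0.03,"wz":-22.6},
  {"x":-0.47,"y":-0.115,"z":0.03,"wz":-22.6},
  {"x":-0.47,"y":-0.115,"z":0.03,"wz":-22.6},
  {"x":-0.47,"y":-0.115,"z":0.03,"wz":-22.6},
  {"x":-0.47,"y":-0.115,"z":0.03,"wz":-22.6},
])

```text
schema error: expected keys x, y, z, wx, wy, wz, hand
```

move_arm([
  {"x":0},
  {"x":0},
  {"x":0},
])

```text
schema error: expected keys x, y, z, wx, wy, wz, hand
```

```bash
python3 - <<'E'
from h import *
p,im=snap("wrist","pics/w1.png"); print(proj(p,[.591,.197,.088])); np.save("w1.npy",p)
cv2.imwrite("pics/w1c.png",cv2.resize(im[120:360,160:480],(800,600),interpolation=cv2.INTER_CUBIC))
E
```

```text
[228.40036612 584.84877679]
```

View pics/w1c.png

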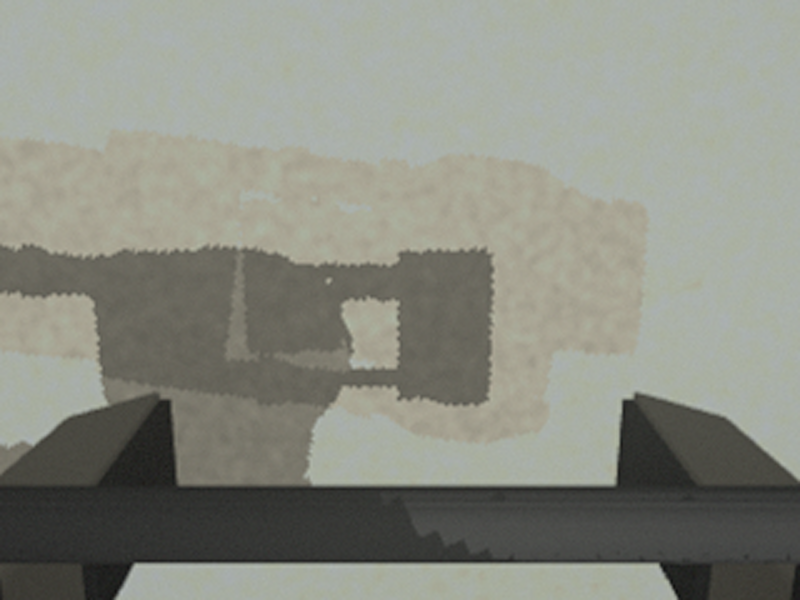

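That call was refused because each row needs every key, so this picture shows only bench and the open fingers. I'll resend it, with the TCP 50 mm beyond the port so the gripper bar doesn't hide it.

move_arm([
  {"x":-0.515,"y":-0.095,"z":0.03,"wx":0,"wy":0,"wz":-22.6,"hand":1},
  {"x":-0.515,"y":-0.095,"z":0.03,"wx":0,"wy":0,"wz":-22.6,"hand":1},
  {"x":-0.515,"y":-0.095,"z":0.03,"wx":0,"wy":0,"wz":-22.6,"hand":1},
  {"x":-0.515,"y":-0.095,"z":0.03,"wx":0,"wy":0,"wz":-22.6,"hand":1},
  {"x":-0.515,"y":-0.095,"z":0.03,"wx":0,"wy":0,"wz":-22.6,"hand":1},
  {"x":-0.515,"y":-0.095,"z":0.03,"wx":0,"wy":0,"wz":-22.6,"hand":1},
  {"x":-0.515,"y":-0.095,"z":0.03,"wx":0,"wy":0,"wz":-22.6,"hand":1},
  {"x":-0.515,"y":-0.095,"z":0.03,"wx":0,"wy":0,"wz":-22.6,"hand":1},
])

```text
time: 1.15
tool_pos: [0.6103, 0.2183, 0.16]
tool_rot: [3.141, -0.0, 3.141]
contact_force: [0.4, 0.9, 0.1]
opening: 0.0919
```

```bash
python3 - <<'E'
from h import *
s=monitor.observe();print(s["tool_pos"],s["tool_rot"],s["qpos"],s["qvel"],todelta([.641,.197,.155]))
E
```

```text
[0.61032445 0.21829397 0.15998012] [ 3.14146470e+00 -4.56913758e-04  3.14110012e+00] [ 2.25222911e-01  5.92755931e-01  1.19239565e+00  2.32257181e-04
  1.35685777e+00 -1.34513021e+00] [-0.58832353  0.56756417 -0.91462857  0.0037647   0.34084925 -0.58884517] [-0.0306883  -0.02127949  0.00496337]
```

move_arm([
  {"x":-0.02,"y":0,"z":0,"wx":0,"wy":0,"wz":0,"hand":1},
  {"x":-0.02,"y":0,"z":0,"wx":0,"wy":0,"wz":0,"hand":1},
  {"x":-0.02,"y":0,"z":0,"wx":0,"wy":0,"wz":0,"hand":1},
])

```text
time: 1.52
tool_pos: [0.6279, 0.2202, 0.1601]
tool_rot: [3.142, -0.001, -3.141]
contact_force: [0.3, 0.4, -0.8]
opening: 0.092
```

```bash
python3 - <<'E'
from h import *
s=monitor.observe();print(s["tool_pos"],s["tool_rot"])
p,im=snap("wrist","pics/w2.png"); u=proj(p,[.591,.197,.088]);print(u); np.save("w2.npy",p)
print(abs(s["qvel"]).max())
x0=int(np.clip(u[0]-100,0,440));y0=int(np.clip(u[1]-75,0,330));print(x0,y0)
cv2.imwrite("pics/w2c.png",cv2.resize(im[y0:y0+150,x0:x0+200],(800,600),interpolation=cv2.INTER_CUBIC))
E
```

```text
[0.62788592 0.22016886 0.1601027 ] [ 3.14157608e+00 -1.20208028e-03 -3.14122526e+00]
[288.92388402 195.69728857]
0.015627871850895952
188 120
```

View pics/w2c.png

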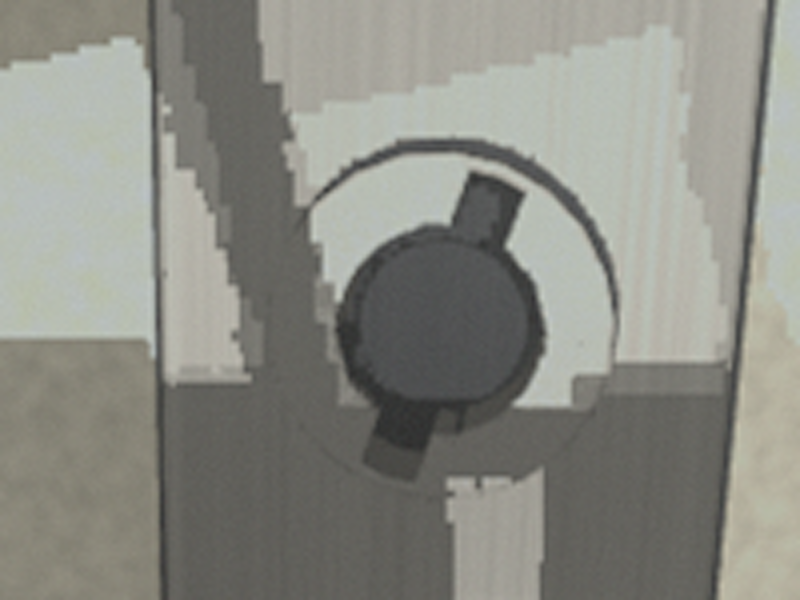

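The port is clear here: the slots' outer ends are at crop (497,182) and (389,473), and the bore centre is near (441,325).

```bash
python3 - <<'E'
from h import *
p=np.load("w2.npy",allow_pickle=True).item()
f=lambda x,y:ray(p,(188+(x+.5)/4-.5,120+(y+.5)/4-.5),.088)
a=f(497,182);b=f(389,473);print(a,b,(a+b)/2,np.linalg.norm(a-b),np.degrees(np.arctan2(*(a-b)[1::-1])))
L,R=f(337,325),f(545,325);print("bore",(L+R)/2,np.linalg.norm(L-R))
l,r=f(298,330),f(619,330);print("outer",(l+r)/2,np.linalg.norm(l-r)); print(f(440,148),f(450,495))
# sides of head at z=.06 
for q in((152,100),(158,500),(772,100),(722,500)): print(q,f(*q))
a=f(470,172);b=f(363,465);print(np.degrees(np.arctan2(*(a-b)[1::-1])))
a=f(524,192);b=f(415,480);print(np.degrees(np.arctan2(*(a-b)[1::-1])))
s=monitor.observe();print(s["qpos"])
E
```

```text
[0.56699956 0.21559442 0.088     ] [0.62610746 0.19282077 0.088     ] [0.59655351 0.20420759 0.088     ] 0.06334337775792957 158.92885543284558
bore [0.59517571 0.20414846 0.088     ] 0.0420720747810455
outer [0.596188  0.2076789 0.088    ] 0.06499662027513647
[0.56054287 0.20449163 0.088     ] [0.63086281 0.20547483 0.088     ]
(152, 100) [0.55160691 0.14893694 0.088     ]
(158, 500) [0.63197856 0.14424041 0.088     ]
(772, 100) [0.55150757 0.26887592 0.088     ]
(722, 500) [0.63192549 0.262518   0.088     ]
158.92450080407232
158.86330594981328
[ 2.22436862e-01  6.26404002e-01  1.13054617e+00  1.99412644e-04
  1.38533666e+00 -1.34922528e+00]
```

move_arm([
  {"x":0.09,"y":-0.492,"z":0.02,"wx":0,"wy":0,"wz":107,"hand":1},
  {"x":0.09,"y":-0.492,"z":0.02,"wx":0,"wy":0,"wz":107,"hand":1},
  {"x":0.09,"y":-0.492,"z":0.02,"wx":0,"wy":0,"wz":107,"hand":1},
  {"x":0.09,"y":-0.492,"z":0.02,"wx":0,"wy":0,"wz":107,"hand":1},
  {"x":0.09,"y":-0.492,"z":0.02,"wx":0,"wy":0,"wz":107,"hand":1},
  {"x":0.09,"y":-0.492,"z":0.02,"wx":0,"wy":0,"wz":107,"hand":1},
  {"x":0.09,"y":-0.492,"z":0.02,"wx":0,"wy":0,"wz":107,"hand":1},
  {"x":0.09,"y":-0.492,"z":0.02,"wx":0,"wy":0,"wz":107,"hand":1},
])

```text
time: 2.58
tool_pos: [0.5382, -0.2724, 0.1411]
tool_rot: [3.141, 0.0, 1.637]
contact_force: [0.6, -0.1, -1.2]
opening: 0.0921
```

```bash
python3 - <<'E'
from h import *
s=monitor.observe();print(s["tool_pos"],s["tool_rot"],s["qvel"],todelta([.538,-.272,.14]),np.degrees(s["tool_rot"][2])-73)
E
```

```text
[ 0.53822324 -0.27238285  0.14114823] [3.14068400e+00 3.89304382e-04 1.63660464e+00] [-0.78571046  0.23462005 -0.34541499  0.00268463  0.10339618  0.70589858] [ 0.00039715 -0.00019863  0.0011479 ] 20.77053845884589
```

move_arm([
  {"x":0,"y":0,"z":0,"wx":0,"wy":0,"wz":20,"hand":1},
  {"x":0,"y":0,"z":0,"wx":0,"wy":0,"wz":20,"hand":1},
  {"x":0,"y":0,"z":0,"wx":0,"wy":0,"wz":20,"hand":1},
  {"x":0,"y":0,"z":0,"wx":0,"wy":0,"wz":20,"hand":1},
])

```text
time: 3.08
tool_pos: [0.5389, -0.2709, 0.1408]
tool_rot: [3.141, 0.0, 1.296]
contact_force: [0.7, -0.4, 0.2]
opening: 0.0915
```

```bash
python3 - <<'E'
from h import *
s=monitor.observe();print(s["tool_pos"],s["tool_rot"],abs(s["qvel"]).max())
p,im=snap("wrist","pics/w3.png"); u=proj(p,[.5486,-.239,.05]);print(u); np.save("w3.npy",p)
x0=int(np.clip(u[0]-100,0,440));y0=int(np.clip(u[1]-75,0,330));print(x0,y0)
cv2.imwrite("pics/w3c.png",cv2.resize(im[y0:y0+150,x0:x0+200],(800,600),interpolation=cv2.INTER_CUBIC))
E
```

```text
[ 0.53888914 -0.27094298  0.14077462] [3.14126647e+00 2.57978310e-05 1.29640579e+00] 0.01001104489762509
[317.84959176 198.88811893]
217 123
```

View pics/w3c.png

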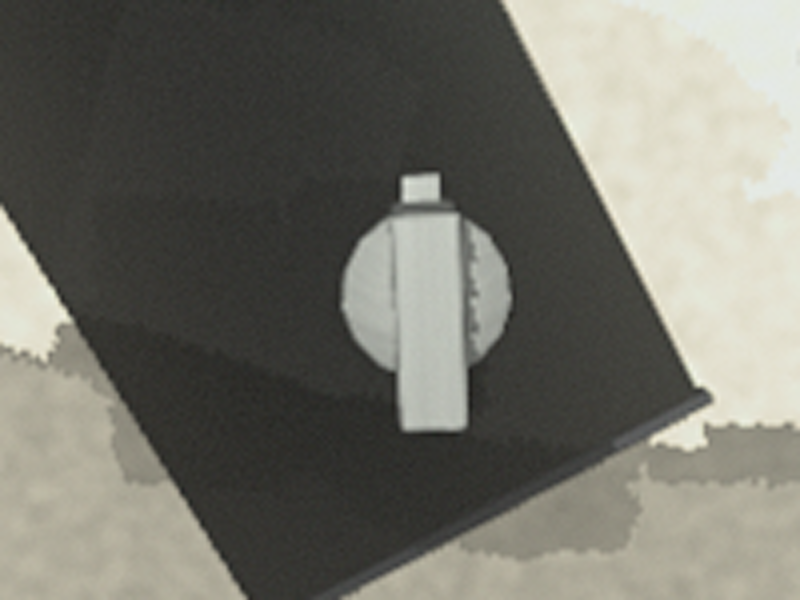

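The plug is seen from above. Its bar top has corners at crop (397,212), (462,212), (468,430) and (400,432), the lug is at (421,187), and it is almost in line with the tool.

```bash
python3 - <<'E'
from h import *
p=np.load("w3.npy",allow_pickle=True).item()
for z in(.066,.069,.072):
    f=lambda x,y:ray(p,(217+(x+.5)/4-.5,123+(y+.5)/4-.5),z)
    A,B,C,D=f(397,212),f(462,212),f(468,430),f(400,432)
    t=(A+B)/2;b=(C+D)/2;print(z,(A+B+C+D)/4,np.linalg.norm(t-b),np.linalg.norm(A-B),np.linalg.norm(C-D),np.degrees(np.arctan2(*(t-b)[1::-1])),[np.degrees(np.arctan2(*v[1::-1])) for v in(A-D,B-C)])
g=lambda x,y:ray(p,(217+(x+.5)/4-.5,123+(y+.5)/4-.5),.014)
print(g(421,187),(f(343,295)))
h=lambda x,y,z:ray(p,(217+(x+.5)/4-.5,123+(y+.5)/4-.5),z)
l,r=h(343,295,.02),h(511,295,.02);print((l+r)/2,np.linalg.norm(l-r))
E
```

```text
0.066 [ 0.55342902 -0.2421057   0.066     ] 0.044982903581076324 0.013008767189669238 0.01422708736934015 75.77107264580599 [np.float64(74.99594879239177), np.float64(76.55300808272605)]
0.069 [ 0.55348977 -0.24165414  0.069     ] 0.04448501123845663 0.012864779917727465 0.014069615145560562 75.77107264580603 [np.float64(74.99594879239177), np.float64(76.55300808272611)]
0.072 [ 0.55355052 -0.24120258  0.072     ] 0.04398711889583693 0.01272079264578569 0.013912142921780989 75.7710726458059 [np.float64(74.99594879239176), np.float64(76.55300808272615)]
[ 0.55857187 -0.21778692  0.014     ] [ 0.53807884 -0.23085207  0.072     ]
[ 0.55323498 -0.24206094  0.02      ] 0.03998271511482232
```

move_arm([
  {"x":0.032,"y":0.006,"z":0,"wx":0,"wy":0,"wz":-1.5,"hand":1},
  {"x":0.032,"y":0.006,"z":0.05,"wx":0,"wy":0,"wz":-1.5,"hand":1},
  {"x":0.032,"y":0.006,"z":0.08,"wx":0,"wy":0,"wz":-1.5,"hand":1},
  {"x":0.032,"y":0.006,"z":0.1,"wx":0,"wy":0,"wz":-1.5,"hand":1},
  {"x":0.032,"y":0.006,"z":0.105,"wx":0,"wy":0,"wz":-1.5,"hand":1},
  {"x":0.032,"y":0.006,"z":0.105,"wx":0,"wy":0,"wz":-1.5,"hand":1},
])

```text
time: 3.88
tool_pos: [0.5537, -0.2425, 0.0358]
tool_rot: [3.141, 0.0, 1.319]
contact_force: [0.2, 0.0, -1.0]
opening: 0.0916
```

move_arm([
  {"x":0,"y":0,"z":0,"wx":0,"wy":0,"wz":0,"hand":0.0},
  {"x":0,"y":0,"z":0,"wx":0,"wy":0,"wz":0,"hand":0.0},
  {"x":0,"y":0,"z":0,"wx":0,"wy":0,"wz":0,"hand":0.0},
  {"x":0,"y":0,"z":0,"wx":0,"wy":0,"wz":0,"hand":0.0},
  {"x":0,"y":0,"z":0,"wx":0,"wy":0,"wz":0,"hand":0.0},
  {"x":0,"y":0,"z":0,"wx":0,"wy":0,"wz":0,"hand":0.0},
], grip_force=45)

```text
time: 4.62
tool_pos: [0.5534, -0.2426, 0.0354]
tool_rot: [3.142, -0.0, 1.318]
contact_force: [-0.6, 0.3, -0.5]
opening: 0.0368
```

move_arm([
  {"x":0,"y":0,"z":0,"wx":0,"wy":0,"wz":0,"hand":0.0},
  {"x":0,"y":0,"z":0,"wx":0,"wy":0,"wz":0,"hand":0.0},
  {"x":0,"y":0,"z":0,"wx":0,"wy":0,"wz":0,"hand":0.0},
  {"x":0,"y":0,"z":0,"wx":0,"wy":0,"wz":0,"hand":0.0},
])

```text
time: 5.12
tool_pos: [0.5534, -0.2426, 0.0354]
tool_rot: [-3.142, -0.0, 1.318]
contact_force: [0.5, 0.2, -0.6]
opening: 0.0008
```

The fingers closed fully, so they missed the bar. I need to look.

```bash
python3 - <<'E'
from h import *
p,im=snap("wrist","pics/w4.png"); pt,it=snap("top","pics/t4.png"); ps,si=snap("side","pics/s4.png")
print(proj(p,[.5534,-.2418,.035]))
c=np.hstack([cv2.resize(im[100:400,120:520],(400,300)),cv2.resize(it[190:310,310:470],(400,300))])
c=np.vstack([c,np.hstack([cv2.resize(si[130:280,240:440],(400,300),interpolation=cv2.INTER_CUBIC),cv2.resize(cv2.imread("pics/top0.png")[190:310,310:470],(400,300))])])
cv2.imwrite("pics/c4.png",c); print(monitor.observe()["contact_force"])
E
```

```text
[316.51846693 270.37174396]
[-0.64020671 -0.02061812  0.46190073]
```

View pics/c4.png

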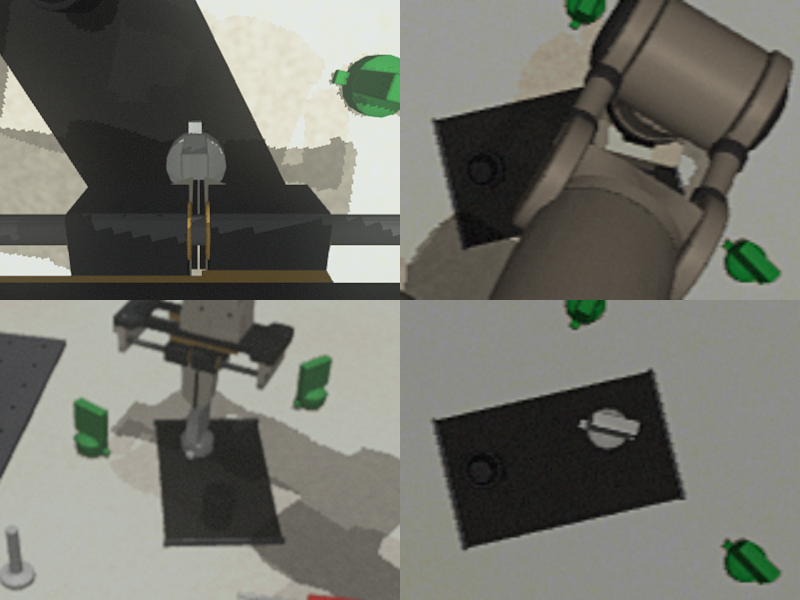

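```bash
python3 - <<'E'
from h import *
print(monitor.observe()["opening"])
im=cv2.imread("pics/w4.png")
cv2.imwrite("pics/c5.png",cv2.resize(im[210:390,250:390],(622,600)[::1],interpolation=cv2.INTER_CUBIC))
E
```

```text
-6.432846844253801e-07
```

View pics/c5.png

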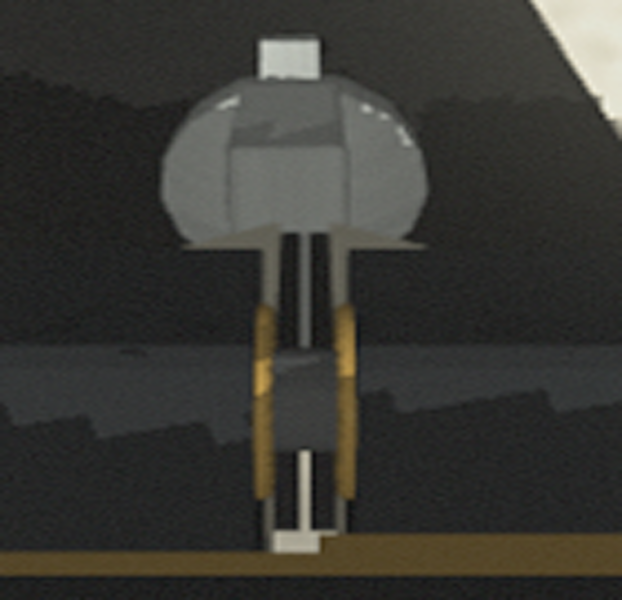

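```bash
python3 - <<'E'
from h import *
p=viewer.camera_params("wrist")
d=np.array([np.cos(1.322),np.sin(1.322),0]);n=np.array([-d[1],d[0],0])
c=np.array([.5535,-.2417,0])
for a,z in((22,.069),(-22,.069),(22,.029)): print(a,z,proj(p,c+d*a/1000+[0,0,z]),proj(p,c+d*a/1000+n*.007+[0,0,z]))
f=lambda x,y,z:ray(p,(250+x*140/622,210+y*.3),z)
m=(f(230,145,.069)+f(345,145,.069))/2;print("front edge",m,(m-c)@d,(m-c)@n)
print("lug",(f(288,40,.014)-c)@d,(f(288,40,.014)-c)@n)
print("barrel",(f(162,175,.02)-c)@n,(f(428,175,.02)-c)@n)
print(proj(p,c+d*.027+[0,0,.014]),monitor.observe()["tool_pos"])
E
```

```text
22 0.069 [316.24764271 252.41440537] [302.55796261 252.46276444]
-22 0.069 [316.63048213 329.44105956] [303.82520973 329.48804377]
22 0.029 [316.50252427 233.84548815] [305.34373129 233.88453934]
front edge [ 0.55801027 -0.220743    0.069     ] 0.021422324191718148 0.0007890076193752069
lug 0.026472576822138705 0.0011490253751739845
barrel 0.020284400616136677 -0.019892047821503535
[316.54168974 221.21773738] [ 0.55341089 -0.24260484  0.03539765]
```

The plug has not moved, and the fingers straddle its bar although the opening reads 0. A small lift will show which one is right.

move_arm([
  {"x":0,"y":0,"z":-0.01,"wx":0,"wy":0,"wz":0,"hand":0.0},
  {"x":0,"y":0,"z":-0.03,"wx":0,"wy":0,"wz":0,"hand":0.0},
  {"x":0,"y":0,"z":-0.05,"wx":0,"wy":0,"wz":0,"hand":0.0},
  {"x":0,"y":0,"z":-0.05,"wx":0,"wy":0,"wz":0,"hand":0.0},
  {"x":0,"y":0,"z":-0.05,"wx":0,"wy":0,"wz":0,"hand":0.0},
])

```text
time: 5.9
tool_pos: [0.5531, -0.2424, 0.085]
tool_rot: [-3.141, -0.0, 1.318]
contact_force: [0.3, -0.6, 0.4]
opening: 0.0007
```

```bash
python3 - <<'E'
from h import *
p,im=snap("wrist","pics/w6.png"); ps,si=snap("side","pics/s6.png")
a=cv2.imread("pics/w4.png")
g=[im[210:390,250:390],a[210:390,250:390]]
c=np.hstack([cv2.resize(x,(400,514),interpolation=cv2.INTER_CUBIC) for x in g])
cv2.imwrite("pics/c6.png",c); 
s=monitor.observe();print(s["contact_force"],s["opening"],s["tool_pos"])
E
```

```text
[ 0.78040371  0.18946168 -0.19141613] 0.00040192345439723977 [ 0.5528919  -0.24229259  0.08448383]
```

View pics/c6.png

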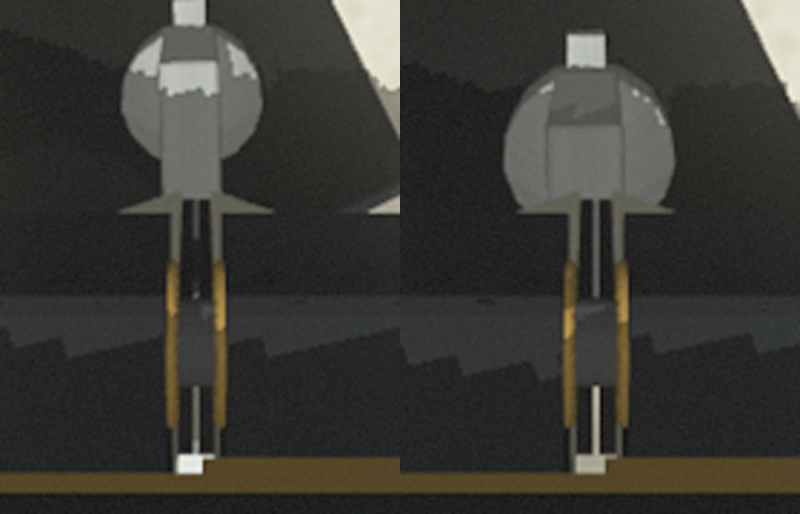

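The plug stayed behind: the fingers closed above the bar, so the real fingertips must be well short of the reported TCP. I'll check that in the side view with the reported TCP marked.

```bash
python3 - <<'E'
from h import *
s=monitor.observe();T=s["tool_pos"];R=Ro.from_euler('xyz',s["tool_rot"]).as_matrix()
out=[]
for n,f in(("side","pics/s6.png"),("wrist","pics/w6.png")):
    im=cv2.imread(f);p=viewer.camera_params(n);u=proj(p,T)
    x0,y0=int(u[0])-50,int(u[1])-90;
    if n=="wrist":x0,y0=int(u[0])-100,int(u[1])-120
    w,h=(100,150) if n=="side" else (200,300)
    k=400/w;c=cv2.resize(im[y0:y0+h,x0:x0+w],(400,600),interpolation=cv2.INTER_CUBIC)
    for z,col in((0,(0,0,255)),(-.02,(0,255,0)),(-.04,(255,0,0)),(-.06,(255,0,255))):
        q=proj(p,T+R@np.array([0,0,z]));q=((q-[x0,y0])*k).astype(int);cv2.circle(c,tuple(map(int,q)),5,col,1);print(n,z,q)
    out.append(c)
cv2.imwrite("pics/c7.png",np.hstack(out))
E
```

```text
side 0 [203 363]
side -0.02 [204 334]
side -0.04 [206 304]
side -0.06 [208 274]
wrist 0 [201 241]
wrist -0.02 [201 265]
wrist -0.04 [201 295]
wrist -0.06 [201 333]
```

View pics/c7.png

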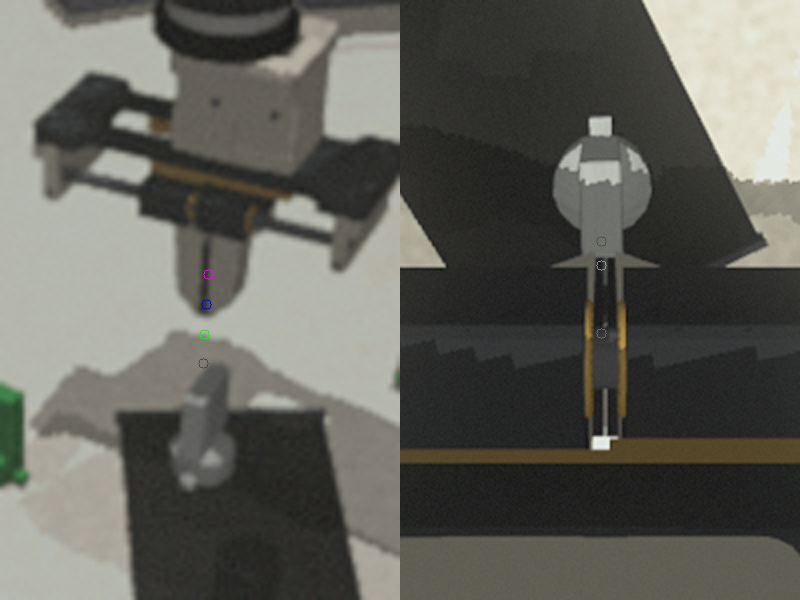

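The side view puts the true fingertip at row 315 of the left half, about 33–35 mm short of the reported TCP (red circle). I'll allow for that, open, descend to a reported z of about 0.003, and grasp.

move_arm([
  {"x":0,"y":0,"z":0,"wx":0,"wy":0,"wz":0,"hand":0.6},
  {"x":0,"y":0,"z":0,"wx":0,"wy":0,"wz":0,"hand":0.6},
  {"x":0,"y":0,"z":0,"wx":0,"wy":0,"wz":0,"hand":0.6},
  {"x":0,"y":0,"z":0,"wx":0,"wy":0,"wz":0,"hand":0.6},
  {"x":0,"y":0,"z":0,"wx":0,"wy":0,"wz":0,"hand":0.6},
  {"x":0,"y":0,"z":0,"wx":0,"wy":0,"wz":0,"hand":0.6},
])

```text
time: 6.75
tool_pos: [0.5534, -0.2426, 0.0854]
tool_rot: [3.142, -0.0, 1.318]
contact_force: [-0.2, -0.2, -0.7]
opening: 0.0535
```

move_arm([
  {"x":0,"y":0,"z":0.02,"wx":0,"wy":0,"wz":0,"hand":0.6},
  {"x":0,"y":0,"z":0.04,"wx":0,"wy":0,"wz":0,"hand":0.6},
  {"x":0,"y":0,"z":0.055,"wx":0,"wy":0,"wz":0,"hand":0.6},
  {"x":0,"y":0,"z":0.068,"wx":0,"wy":0,"wz":0,"hand":0.6},
  {"x":0,"y":0,"z":0.076,"wx":0,"wy":0,"wz":0,"hand":0.6},
  {"x":0,"y":0,"z":0.081,"wx":0,"wy":0,"wz":0,"hand":0.6},
  {"x":0,"y":0,"z":0.081,"wx":0,"wy":0,"wz":0,"hand":0.6},
])

```text
time: 7.62
tool_pos: [0.5534, -0.2426, 0.0043]
tool_rot: [-3.142, -0.0, 1.318]
contact_force: [-0.6, 0.0, -0.7]
opening: 0.0551
```

move_arm([
  {"x":0,"y":0,"z":0,"wx":0,"wy":0,"wz":0,"hand":0.0},
  {"x":0,"y":0,"z":0,"wx":0,"wy":0,"wz":0,"hand":0.0},
  {"x":0,"y":0,"z":0,"wx":0,"wy":0,"wz":0,"hand":0.0},
  {"x":0,"y":0,"z":0,"wx":0,"wy":0,"wz":0,"hand":0.0},
  {"x":0,"y":0,"z":0,"wx":0,"wy":0,"wz":0,"hand":0.0},
  {"x":0,"y":0,"z":0,"wx":0,"wy":0,"wz":0,"hand":0.0},
], grip_force=45)

```text
time: 8.38
tool_pos: [0.5533, -0.2425, 0.0044]
tool_rot: [-3.141, -0.0, 1.318]
contact_force: [-0.3, 0.3, 0.6]
opening: 0.0133
```

move_arm([
  {"x":0,"y":0,"z":0,"wx":0,"wy":0,"wz":0,"hand":0.0},
  {"x":0,"y":0,"z":-0.02,"wx":0,"wy":0,"wz":0,"hand":0.0},
  {"x":0,"y":0,"z":-0.05,"wx":0,"wy":0,"wz":0,"hand":0.0},
  {"x":0,"y":0,"z":-0.09,"wx":0,"wy":0,"wz":0,"hand":0.0},
  {"x":0,"y":0,"z":-0.13,"wx":0,"wy":0,"wz":0,"hand":0.0},
  {"x":0,"y":0,"z":-0.16,"wx":0,"wy":0,"wz":0,"hand":0.0},
  {"x":0,"y":0,"z":-0.16,"wx":0,"wy":0,"wz":0,"hand":0.0},
  {"x":0,"y":0,"z":-0.16,"wx":0,"wy":0,"wz":0,"hand":0.0},
])

```text
time: 9.38
tool_pos: [0.5526, -0.2421, 0.1626]
tool_rot: [-3.139, -0.001, 1.318]
contact_force: [0.3, 0.0, -2.3]
opening: 0.0138
```

```bash
python3 - <<'E'
from h import *
s=monitor.observe();print(s["contact_force"],s["opening"],s["tool_pos"],s["tool_rot"])
p,im=snap("wrist","pics/w8.png"); ps,si=snap("side","pics/s8.png");np.save("w8.npy",p)
u=proj(ps,s["tool_pos"]);x0,y0=int(u[0])-50,int(u[1])-100
c=np.hstack([cv2.resize(si[y0:y0+150,x0:x0+100],(400,600),interpolation=cv2.INTER_CUBIC),cv2.resize(im[205:355,266:366],(400,600),interpolation=cv2.INTER_CUBIC)])
print(u,x0,y0);cv2.imwrite("pics/c8.png",c)
E
```

```text
[ 0.30940736  0.01460631 -2.28722444] 0.013849817726077079 [ 0.55263072 -0.24211476  0.1626481 ] [-3.13907348e+00 -8.63344313e-04  1.31837797e+00]
[340.59521452 148.68892906] 290 48
```

View pics/c8.png

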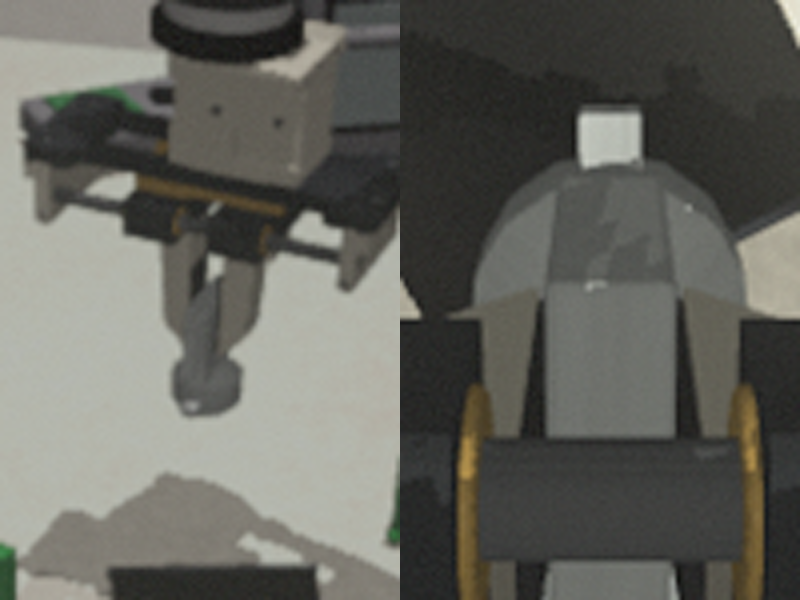

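The plug is held, with about 2.3 N of weight. Lug centre is at right-half pixel (609,137) and the bar's front top edge at (610,285). Now I compute the plug axis in the tool frame and the move to the port.

```bash
python3 - <<'E'
from h import *
p=np.load("w8.npy",allow_pickle=True).item();s=monitor.observe();T=s["tool_pos"];R=Ro.from_euler('xyz',s["tool_rot"]).as_matrix()
f=lambda x,y,zt:R.T@(ray(p,(266+(x-400)/4-.375,205+y/4-.375),T[2]-zt)-T)
for zu in (-.001,.0014,.004):
    l,r=f(545,285,zu-.066),f(675,285,zu-.066);print(zu,"bar",(l+r)/2-[.022,0,0],"w",np.linalg.norm(l-r),"lug tip",f(610,110,zu-.011)-[.027,0,0],"barrel",[f(x,300,zu-.02)[1] for x in(474,746)])
w2=np.load("w2.npy",allow_pickle=True).item()
E
```

```text
-0.001 bar [ 0.00078252  0.0007369  -0.06697803] w 0.013507288934280826 lug tip [ 0.00131313  0.00086195 -0.01197203] barrel [np.float64(-0.018355895000930218), np.float64(0.020055637781788926)]
0.0014 bar [-0.000137    0.00074284 -0.06457904] w 0.01375733578688101 lug tip [ 0.0007394   0.00086774 -0.00957267] barrel [np.float64(-0.018612395317943), np.float64(0.020323987722107334)]
0.004 bar [-0.00113314  0.00074927 -0.06198014] w 0.014028219877197873 lug tip [ 0.00011785  0.00087401 -0.00697335] barrel [np.float64(-0.018890270661373516), np.float64(0.020614700157452315)]
```

move_arm([
  {"x":0.4424,"y":-0.0703,"z":0,"wx":0,"wy":0,"wz":-83.4,"hand":0},
  {"x":0.4424,"y":-0.0703,"z":0,"wx":0,"wy":0,"wz":-83.4,"hand":0},
  {"x":0.4424,"y":-0.0703,"z":0,"wx":0,"wy":0,"wz":-83.4,"hand":0},
  {"x":0.4424,"y":-0.0703,"z":0,"wx":0,"wy":0,"wz":-83.4,"hand":0},
  {"x":0.4424,"y":-0.0703,"z":0,"wx":0,"wy":0,"wz":-83.4,"hand":0},
  {"x":0.4424,"y":-0.0703,"z":0,"wx":0,"wy":0,"wz":-83.4,"hand":0},
  {"x":0.4424,"y":-0.0703,"z":0,"wx":0,"wy":0,"wz":-83.4,"hand":0},
  {"x":0.4424,"y":-0.0703,"z":0,"wx":0,"wy":0,"wz":-83.4,"hand":0},
])

```text
time: 10.48
tool_pos: [0.5947, 0.2076, 0.1624]
tool_rot: [-3.141, -0.003, 2.784]
contact_force: [0.1, -0.9, -2.3]
opening: 0.0137
```

move_arm([
  {"x":0,"y":0,"z":0,"wx":0,"wy":0,"wz":0,"hand":0},
  {"x":0,"y":0,"z":0,"wx":0,"wy":0,"wz":0,"hand":0},
  {"x":0,"y":0,"z":0,"wx":0,"wy":0,"wz":0,"hand":0},
])

```text
time: 10.85
tool_pos: [0.5959, 0.202, 0.1643]
tool_rot: [-3.141, -0.0, 2.771]
contact_force: [-0.7, -0.4, -2.6]
opening: 0.0138
```

```bash
python3 - <<'E'
from h import *
s=monitor.observe();print(s["tool_pos"],np.degrees(s["tool_rot"]),s["qpos"],s["opening"],s["contact_force"],todelta([.5962,.2034,.11]),np.degrees(s["tool_rot"][2])-158.9)
E
```

```text
[0.59593521 0.20203982 0.16426617] [-1.79984351e+02 -1.52374500e-02  1.58750841e+02] [ 2.05202499e-01  5.53411811e-01  1.24983627e+00 -8.64957147e-05
  1.33871638e+00 -9.94706160e-01] 0.013842840461966379 [-0.74980698 -0.35819057 -2.64283499] [0.00023175 0.0013785  0.05426586] -0.14915941626759377
```

move_arm([
  {"x":0,"y":0.0014,"z":0.025,"wx":0,"wy":0,"wz":0,"hand":0},
  {"x":0,"y":0.0014,"z":0.045,"wx":0,"wy":0,"wz":0,"hand":0},
  {"x":0,"y":0.0014,"z":0.06,"wx":0,"wy":0,"wz":0,"hand":0},
  {"x":0,"y":0.0014,"z":0.068,"wx":0,"wy":0,"wz":0,"hand":0},
  {"x":0,"y":0.0014,"z":0.07,"wx":0,"wy":0,"wz":0,"hand":0},
  {"x":0,"y":0.0014,"z":0.07,"wx":0,"wy":0,"wz":0,"hand":0},
])

```text
time: 11.6
tool_pos: [0.5968, 0.2047, 0.095]
tool_rot: [3.141, 0.001, 2.774]
contact_force: [-0.4, -0.3, -1.8]
opening: 0.0136
```

```bash
python3 - <<'E'
from h import *
s=monitor.observe();print(s["tool_pos"],np.degrees(s["tool_rot"]),s["contact_force"])
p,im=snap("wrist","pics/w9.png"); ps,si=snap("side","pics/s9.png")
u=proj(ps,[.596,.204,.09]);x0,y0=int(u[0])-50,int(u[1])-100
c=np.hstack([cv2.resize(si[y0:y0+150,x0:x0+100],(400,600),interpolation=cv2.INTER_CUBIC),cv2.resize(im[175:325,266:366],(400,600),interpolation=cv2.INTER_CUBIC)])
print(u,x0,y0);cv2.imwrite("pics/c9.png",c);np.save("w9.npy",p)
E
```

```text
[0.59675428 0.20466497 0.09499118] [1.79963295e+02 5.05301781e-02 1.58926897e+02] [-0.44199279 -0.33525445 -1.78402933]
[272.13962042 324.73778495] 222 224
```

View pics/c9.png

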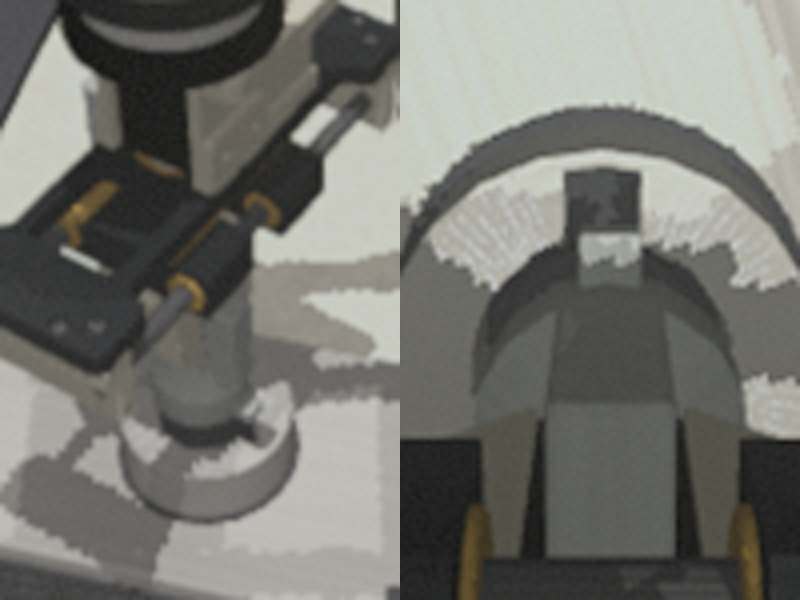

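Right half: the slot's outer end is centred at x≈602 and the lug at x≈610. The plug is therefore about 1.3 mm too far along tool +y, which agrees with the measured pose error. I'll correct it and lower gently.

move_arm([
  {"x":0,"y":-0.0014,"z":0,"wx":0,"wy":0,"wz":0,"hand":0},
  {"x":0,"y":-0.0014,"z":0,"wx":0,"wy":0,"wz":0,"hand":0},
  {"x":0,"y":-0.0014,"z":0.003,"wx":0,"wy":0,"wz":0,"hand":0},
  {"x":0,"y":-0.0014,"z":0.006,"wx":0,"wy":0,"wz":0,"hand":0},
  {"x":0,"y":-0.0014,"z":0.009,"wx":0,"wy":0,"wz":0,"hand":0},
  {"x":0,"y":-0.0014,"z":0.009,"wx":0,"wy":0,"wz":0,"hand":0},
])

```text
time: 12.45
tool_pos: [0.5956, 0.2033, 0.085]
tool_rot: [-3.141, -0.001, 2.774]
contact_force: [0.6, 0.1, -2.2]
opening: 0.0141
```

move_arm([
  {"x":0,"y":0,"z":0.0015,"wx":0,"wy":0,"wz":0,"hand":0},
  {"x":0,"y":0,"z":0.003,"wx":0,"wy":0,"wz":0,"hand":0},
  {"x":0,"y":0,"z":0.003,"wx":0,"wy":0,"wz":0,"hand":0},
])

```text
time: 12.82
tool_pos: [0.5958, 0.2033, 0.0823]
tool_rot: [-3.142, -0.0, 2.774]
contact_force: [-0.5, 1.0, -1.8]
opening: 0.0137
```

move_arm([
  {"x":0,"y":0,"z":0.001,"wx":0,"wy":0,"wz":0,"hand":0},
  {"x":0,"y":0,"z":0.002,"wx":0,"wy":0,"wz":0,"hand":0},
  {"x":0,"y":0,"z":0.002,"wx":0,"wy":0,"wz":0,"hand":0},
])

```text
time: 13.2
tool_pos: [0.5958, 0.2033, 0.0803]
tool_rot: [3.142, -0.0, 2.774]
contact_force: [-0.2, -0.4, -1.9]
opening: 0.0133
```

move_arm([
  {"x":0,"y":0,"z":0.001,"wx":0,"wy":0,"wz":0,"hand":0},
  {"x":0,"y":0,"z":0.002,"wx":0,"wy":0,"wz":0,"hand":0},
  {"x":0,"y":0,"z":0.002,"wx":0,"wy":0,"wz":0,"hand":0},
])

```text
time: 13.58
tool_pos: [0.5958, 0.2033, 0.0783]
tool_rot: [-3.142, -0.0, 2.774]
contact_force: [0.3, 0.5, -3.0]
opening: 0.0142
```

```bash
python3 - <<'E'
from h import *
s=monitor.observe();print(s["tool_pos"],np.degrees(s["tool_rot"]),s["contact_force"],s["torque"])
E
```

```text
[0.59579442 0.20329804 0.07832105] [-1.79999953e+02 -7.70737829e-03  1.58933233e+02] [ 0.34071321  0.50772629 -2.9516176 ] [ 0.04326649 -0.00930523  0.02361161]
```

move_arm([
  {"x":0,"y":0,"z":0.001,"wx":0,"wy":0,"wz":0,"hand":0},
  {"x":0,"y":0,"z":0.002,"wx":0,"wy":0,"wz":0,"hand":0},
  {"x":0,"y":0,"z":0.002,"wx":0,"wy":0,"wz":0,"hand":0},
])

```text
time: 13.95
tool_pos: [0.5959, 0.2033, 0.0765]
tool_rot: [3.141, 0.0, 2.774]
contact_force: [0.2, 0.0, -1.5]
opening: 0.0136
```

move_arm([
  {"x":0,"y":0,"z":0.001,"wx":0,"wy":0,"wz":0,"hand":0},
  {"x":0,"y":0,"z":0.002,"wx":0,"wy":0,"wz":0,"hand":0},
  {"x":0,"y":0,"z":0.002,"wx":0,"wy":0,"wz":0,"hand":0},
])

```text
time: 14.32
tool_pos: [0.5959, 0.2033, 0.0747]
tool_rot: [3.141, 0.0, 2.774]
contact_force: [-1.0, -1.6, 2.2]
opening: 0.0141
```

move_arm([
  {"x":0,"y":0,"z":0.0015,"wx":0,"wy":0,"wz":0,"hand":0},
  {"x":0,"y":0,"z":0.003,"wx":0,"wy":0,"wz":0,"hand":0},
  {"x":0,"y":0,"z":0.0045,"wx":0,"wy":0,"wz":0,"hand":0},
  {"x":0,"y":0,"z":0.0045,"wx":0,"wy":0,"wz":0,"hand":0},
])

```text
time: 14.82
tool_pos: [0.596, 0.2033, 0.0703]
tool_rot: [3.141, 0.0, 2.774]
contact_force: [-1.7, -0.6, 5.6]
opening: 0.014
```

move_arm([
  {"x":0,"y":0,"z":0.001,"wx":0,"wy":0,"wz":0,"hand":0},
  {"x":0,"y":0,"z":0.002,"wx":0,"wy":0,"wz":0,"hand":0},
  {"x":0,"y":0,"z":0.003,"wx":0,"wy":0,"wz":0,"hand":0},
  {"x":0,"y":0,"z":0.003,"wx":0,"wy":0,"wz":0,"hand":0},
])

```text
time: 15.32
tool_pos: [0.5961, 0.2033, 0.0677]
tool_rot: [3.141, 0.001, 2.774]
contact_force: [-2.7, -1.3, 8.0]
opening: 0.0135
```

```bash
python3 - <<'E'
from h import *
for i in range(3):
    s=monitor.observe();print(s["tool_pos"],np.degrees(s["tool_rot"]),s["contact_force"],s["torque"])
E
```

```text
[0.5960511  0.20332418 0.06771405] [1.79973008e+02 4.02353445e-02 1.58935167e+02] [-2.74517756 -1.33143755  8.04486893] [-0.13581241  0.62505637 -0.04999298]
[0.5960511  0.20332418 0.06771405] [1.79973008e+02 4.02353445e-02 1.58935167e+02] [-2.74517756 -1.33143755  8.04486893] [-0.13581241  0.62505637 -0.04999298]
[0.5960511  0.20332418 0.06771405] [1.79973008e+02 4.02353445e-02 1.58935167e+02] [-2.74517756 -1.33143755  8.04486893] [-0.13581241  0.62505637 -0.04999298]
```

move_arm([
  {"x":0.0003,"y":0,"z":0.001,"wx":0,"wy":0,"wz":0,"hand":0},
  {"x":0.0004,"y":0,"z":0.001,"wx":0,"wy":0,"wz":3,"hand":0},
  {"x":0.0005,"y":0,"z":0.001,"wx":0,"wy":0,"wz":7,"hand":0},
  {"x":0.0006,"y":0,"z":0.001,"wx":0,"wy":0,"wz":11,"hand":0},
  {"x":0.0006,"y":0,"z":0.001,"wx":0,"wy":0,"wz":15,"hand":0},
  {"x":0.0006,"y":0,"z":0.001,"wx":0,"wy":0,"wz":15,"hand":0},
])

```text
time: 16.08
tool_pos: [0.5964, 0.2035, 0.0672]
tool_rot: [3.14, 0.002, 2.511]
contact_force: [-0.4, -2.3, 9.1]
opening: 0.014
```

```bash
python3 - <<'E'
from h import *
s=monitor.observe();print(s["tool_pos"],np.degrees(s["tool_rot"]),s["contact_force"],s["torque"])
E
```

```text
[0.59640674 0.20354823 0.06723334] [1.79882329e+02 1.25776670e-01 1.43891045e+02] [-0.35866082 -2.34885079  9.05899029] [-0.23186442  0.22787762  0.02297162]
```

move_arm([
  {"x":0.0001,"y":0,"z":0,"wx":0,"wy":0,"wz":5,"hand":0},
  {"x":0.0002,"y":0,"z":0,"wx":0,"wy":0,"wz":10,"hand":0},
  {"x":0.0003,"y":0,"z":0,"wx":0,"wy":0,"wz":15,"hand":0},
  {"x":0.0004,"y":0,"z":0,"wx":0,"wy":0,"wz":20,"hand":0},
  {"x":0.0005,"y":0,"z":0,"wx":0,"wy":0,"wz":25,"hand":0},
  {"x":0.0005,"y":0,"z":0,"wx":0,"wy":0,"wz":30,"hand":0},
  {"x":0.0005,"y":0,"z":0,"wx":0,"wy":0,"wz":33,"hand":0},
  {"x":0.0005,"y":0,"z":0,"wx":0,"wy":0,"wz":33,"hand":0},
])

```text
time: 17.08
tool_pos: [0.5961, 0.2039, 0.0673]
tool_rot: [3.138, 0.001, 1.936]
contact_force: [-0.5, -0.6, 8.7]
opening: 0.0139
```

```bash
python3 - <<'E'
from h import *
s=monitor.observe();print(s["tool_pos"],np.degrees(s["tool_rot"]),s["contact_force"],s["torque"])
E
```

```text
[0.59614146 0.20391138 0.06727942] [1.79812372e+02 3.79331919e-02 1.10901525e+02] [-0.51050248 -0.58706358  8.69073091] [-0.26334864  0.20705815 -0.03153123]
```

move_arm([
  {"x":0,"y":0,"z":0,"wx":0,"wy":0,"wz":2,"hand":0},
  {"x":0,"y":0,"z":0,"wx":0,"wy":0,"wz":4,"hand":0},
  {"x":0,"y":0,"z":0,"wx":0,"wy":0,"wz":6,"hand":0},
  {"x":0,"y":0,"z":0,"wx":0,"wy":0,"wz":7,"hand":0},
  {"x":0,"y":0,"z":0,"wx":0,"wy":0,"wz":7,"hand":0},
])

```text
time: 17.7
tool_pos: [0.5961, 0.204, 0.0673]
tool_rot: [3.138, 0.0, 1.814]
contact_force: [-0.7, -1.5, 7.8]
opening: 0.0138
```

```bash
python3 - <<'E'
from h import *
s=monitor.observe();print(s["tool_pos"],np.degrees(s["tool_rot"]),s["contact_force"],s["torque"])
E
```

```text
[0.59612722 0.20398814 0.06728549] [1.79807823e+02 1.12971649e-02 1.03926138e+02] [-0.65480448 -1.51258964  7.81916296] [-0.15186065  0.21923334  0.08943322]
```

move_arm([
  {"x":0,"y":0,"z":0,"wx":0,"wy":0,"wz":1,"hand":0},
  {"x":0,"y":0,"z":0,"wx":0,"wy":0,"wz":2,"hand":0},
  {"x":0,"y":0,"z":0,"wx":0,"wy":0,"wz":2,"hand":0},
])

```text
time: 18.08
tool_pos: [0.5961, 0.204, 0.0673]
tool_rot: [3.138, 0.0, 1.779]
contact_force: [-0.7, -1.4, 8.7]
opening: 0.0137
```

```bash
python3 - <<'E'
from h import *
s=monitor.observe();print(s["tool_pos"],np.degrees(s["tool_rot"]),s["contact_force"],s["torque"])
E
```

```text
[0.5960969  0.2039881  0.06727862] [1.79809878e+02 3.23854644e-03 1.01925317e+02] [-0.72741947 -1.35254148  8.70716375] [-0.1810558   0.18565216  0.07829161]
```

move_arm([
  {"x":0,"y":0,"z":0,"wx":0,"wy":0,"wz":1,"hand":0},
  {"x":0,"y":0,"z":0,"wx":0,"wy":0,"wz":2,"hand":0},
  {"x":0,"y":0,"z":0,"wx":0,"wy":0,"wz":2,"hand":0},
])

```text
time: 18.45
tool_pos: [0.5957, 0.204, 0.0673]
tool_rot: [3.139, -0.0, 1.744]
contact_force: [-1.4, -0.8, 9.6]
opening: 0.0138
```

```bash
python3 - <<'E'
from h import *
s=monitor.observe();print(s["tool_pos"],np.degrees(s["tool_rot"]),s["contact_force"],s["torque"])
E
```

```text
[0.59570082 0.20398404 0.06725914] [ 1.79857854e+02 -3.87712394e-03  9.99415388e+01] [-1.36664333 -0.81690797  9.59136129] [-0.14598305  0.45438041  0.10661736]
```

move_arm([
  {"x":0,"y":0,"z":0,"wx":0,"wy":0,"wz":1,"hand":0},
  {"x":0,"y":0,"z":0,"wx":0,"wy":0,"wz":2,"hand":0},
  {"x":0,"y":0,"z":0,"wx":0,"wy":0,"wz":2,"hand":0},
])

```text
time: 18.82
tool_pos: [0.5956, 0.204, 0.0673]
tool_rot: [3.139, 0.0, 1.711]
contact_force: [-2.1, -0.8, 10.0]
opening: 0.0135
```

```bash
python3 - <<'E'
from h import *
s=monitor.observe();print(s["tool_pos"],np.degrees(s["tool_rot"]),s["contact_force"],s["torque"])
E
```

```text
[0.59557296 0.20396044 0.06726009] [1.79868379e+02 1.91088816e-02 9.80311149e+01] [-2.08940418 -0.79861527  9.96160008] [-0.20676582  0.54565549  0.80623951]
```

The end stop is felt (0.8 N·m). Now I ease up.

move_arm([
  {"x":0,"y":0,"z":-0.001,"wx":0,"wy":0,"wz":-0.5,"hand":0},
  {"x":0,"y":0,"z":-0.002,"wx":0,"wy":0,"wz":-0.5,"hand":0},
  {"x":0,"y":0,"z":-0.003,"wx":0,"wy":0,"wz":-0.5,"hand":0},
  {"x":0,"y":0,"z":-0.004,"wx":0,"wy":0,"wz":-0.5,"hand":0},
  {"x":0,"y":0,"z":-0.004,"wx":0,"wy":0,"wz":-0.5,"hand":0},
])

```text
time: 19.45
tool_pos: [0.5953, 0.2039, 0.0692]
tool_rot: [3.141, -0.0, 1.718]
contact_force: [5.5, -0.1, -5.3]
opening: 0.014
```

```bash
python3 - <<'E'
from h import *
s=monitor.observe();print(s["tool_pos"],np.degrees(s["tool_rot"]),s["contact_force"],s["torque"])
E
```

```text
[0.59532352 0.20387451 0.06922842] [ 1.79972521e+02 -4.52052866e-03  9.84382275e+01] [ 5.51585863 -0.14206325 -5.33086914] [ 0.15434853 -1.01437091  0.59986764]
```

The plug stopped at the 17 mm level with a pull of about −5 N, so it is short of the pockets. I'll press back to 19 mm, grip harder, twist a little further and try again.

move_arm([
  {"x":0,"y":0,"z":0.002,"wx":0,"wy":0,"wz":0,"hand":0},
  {"x":0,"y":0,"z":0.004,"wx":0,"wy":0,"wz":0,"hand":0},
  {"x":0,"y":0,"z":0.004,"wx":0,"wy":0,"wz":0,"hand":0},
  {"x":0,"y":0,"z":0.004,"wx":0,"wy":0,"wz":1,"hand":0},
  {"x":0,"y":0,"z":0.004,"wx":0,"wy":0,"wz":2,"hand":0},
  {"x":0,"y":0,"z":0.004,"wx":0,"wy":0,"wz":2,"hand":0},
], grip_force=60)

```text
time: 20.2
tool_pos: [0.5955, 0.2039, 0.0688]
tool_rot: [3.139, 0.0, 1.684]
contact_force: [-2.0, -1.5, 13.2]
opening: 0.014
```

```bash
python3 - <<'E'
from h import *
s=monitor.observe();print(s["tool_pos"],np.degrees(s["tool_rot"]),s["contact_force"],s["torque"],s["opening"])
# horizontal check: bar top front edge in wrist image -> yaw of bar in tool frame
p,im=snap("wrist","pics/w10.png");g=cv2.imread("pics/w8.png")
cv2.imwrite("pics/c10.png",np.hstack([cv2.resize(a[205:355,266:366],(400,600),interpolation=cv2.INTER_CUBIC) for a in(g,im)]))
E
```

```text
[0.59554733 0.20391838 0.0688336 ] [1.79830790e+02 1.33426457e-02 9.65141158e+01] [-2.00203899 -1.51549579 13.20968345] [-0.20823718  0.45806637  1.26283413] 0.013957533042433967
```

View pics/c10.png

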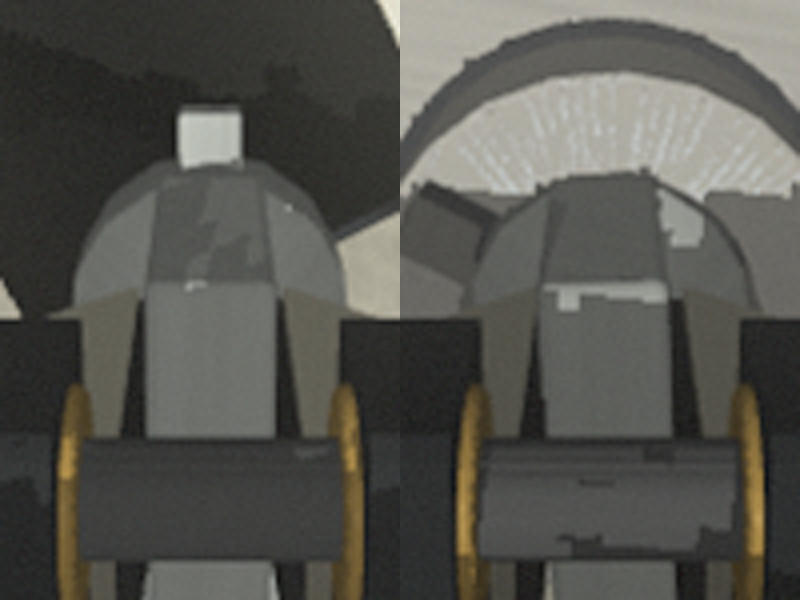

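My picture allowance is used up, so I go by forces from here. The plug stuck both on lifting and on pressing down while 0.6–1.3 N·m of twist was held. That points to friction at the stops rather than a missed stop. I'll relax the twist and check.

move_arm([
  {"x":0,"y":0,"z":0,"wx":0,"wy":0,"wz":-1.5,"hand":0},
  {"x":0,"y":0,"z":0,"wx":0,"wy":0,"wz":-2.5,"hand":0},
  {"x":0,"y":0,"z":0,"wx":0,"wy":0,"wz":-2.5,"hand":0},
])

```text
time: 20.62
tool_pos: [0.5956, 0.204, 0.0688]
tool_rot: [3.139, -0.0, 1.727]
contact_force: [-1.9, -0.8, 13.7]
opening: 0.0139
```

```bash
python3 - <<'E'
from h import *
s=monitor.observe();print(s["tool_pos"],np.degrees(s["tool_rot"]),s["contact_force"],s["torque"])
E
```

```text
[0.59556548 0.20397884 0.06884255] [ 1.79832127e+02 -1.11485614e-02  9.89361165e+01] [-1.87888023 -0.75690594 13.66767878] [-0.15570435  0.44035256  0.45527919]
```

move_arm([
  {"x":0,"y":0,"z":0,"wx":0,"wy":0,"wz":-1,"hand":0},
  {"x":0,"y":0,"z":0,"wx":0,"wy":0,"wz":-1.5,"hand":0},
  {"x":0,"y":0,"z":0,"wx":0,"wy":0,"wz":-1.5,"hand":0},
])

```text
time: 21.0
tool_pos: [0.5955, 0.204, 0.0679]
tool_rot: [3.139, -0.001, 1.752]
contact_force: [0.8, -0.2, 9.1]
opening: 0.0135
```

```bash
python3 - <<'E'
from h import *
s=monitor.observe();print(s["tool_pos"],np.degrees(s["tool_rot"]),s["contact_force"],s["torque"])
E
```

```text
[0.59554153 0.20399698 0.06794901] [ 1.79858556e+02 -3.08026423e-02  1.00356870e+02] [ 0.79134948 -0.1687474   9.06764673] [-0.00443466  0.0059914   0.02911671]
```

The friction jam is confirmed: once relaxed, the plug slid to its free depth. Now I lift without twist.

move_arm([
  {"x":0,"y":0,"z":-0.001,"wx":0,"wy":0,"wz":0.4,"hand":0},
  {"x":0,"y":0,"z":-0.002,"wx":0,"wy":0,"wz":0.4,"hand":0},
  {"x":0,"y":0,"z":-0.003,"wx":0,"wy":0,"wz":0.4,"hand":0},
  {"x":0,"y":0,"z":-0.004,"wx":0,"wy":0,"wz":0.4,"hand":0},
  {"x":0,"y":0,"z":-0.004,"wx":0,"wy":0,"wz":0.4,"hand":0},
])

```text
time: 21.62
tool_pos: [0.5954, 0.204, 0.0707]
tool_rot: [3.14, -0.0, 1.746]
contact_force: [2.3, 0.6, 6.7]
opening: 0.0137
```

```bash
python3 - <<'E'
from h import *
s=monitor.observe();print(s["tool_pos"],np.degrees(s["tool_rot"]),s["contact_force"],s["torque"])
E
```

```text
[0.59544505 0.20399035 0.07073433] [ 1.79905558e+02 -1.55139664e-02  1.00014121e+02] [2.30015147 0.59578291 6.66165095] [-0.01193437 -0.32674884  0.00453383]
```

move_arm([
  {"x":0,"y":0,"z":-0.001,"wx":0,"wy":0,"wz":0,"hand":0},
  {"x":0,"y":0,"z":-0.002,"wx":0,"wy":0,"wz":0,"hand":0},
  {"x":0,"y":0,"z":-0.003,"wx":0,"wy":0,"wz":0,"hand":0},
  {"x":0,"y":0,"z":-0.003,"wx":0,"wy":0,"wz":0,"hand":0},
])

```text
time: 22.12
tool_pos: [0.5953, 0.2039, 0.0723]
tool_rot: [3.141, -0.0, 1.746]
contact_force: [6.3, 1.1, -0.3]
opening: 0.014
```

```bash
python3 - <<'E'
from h import *
s=monitor.observe();print(s["tool_pos"],np.degrees(s["tool_rot"]),s["contact_force"],s["torque"])
E
```

```text
[0.59531938 0.2039167  0.07234235] [ 1.79963218e+02 -1.31860816e-02  1.00022146e+02] [ 6.34931347  1.14643762 -0.33218037] [ 0.33854907 -1.11824219  0.0682404 ]
```

Now it sits at the locked height, in the pockets. A small counter-twist will confirm the lock.

move_arm([
  {"x":0.0,"y":0.0,"z":0,"wx":0,"wy":0,"wz":-1.5,"hand":0},
  {"x":0.0,"y":0.0,"z":0,"wx":0,"wy":0,"wz":-3,"hand":0},
  {"x":0.0,"y":0.0,"z":0,"wx":0,"wy":0,"wz":-3,"hand":0},
])

```text
time: 22.5
tool_pos: [0.5944, 0.2037, 0.0724]
tool_rot: [-3.14, -0.0, 1.798]
contact_force: [3.8, 0.3, -3.0]
opening: 0.0137
```

```bash
python3 - <<'E'
from h import *
s=monitor.observe();print(s["tool_pos"],np.degrees(s["tool_rot"]),s["contact_force"],s["torque"])
E
```

```text
[0.59442642 0.20366523 0.07235496] [-1.79927843e+02 -5.32668794e-03  1.03039046e+02] [ 3.82120972  0.33462983 -2.99061898] [ 0.23199917 -0.66152938 -0.04694425]
```

move_arm([
  {"x":0.0,"y":0.0,"z":0,"wx":0,"wy":0,"wz":-1,"hand":0},
  {"x":0.0,"y":0.0,"z":0,"wx":0,"wy":0,"wz":-2,"hand":0},
  {"x":0.0,"y":0.0,"z":0,"wx":0,"wy":0,"wz":-2,"hand":0},
])

```text
time: 22.88
tool_pos: [0.5944, 0.2036, 0.0724]
tool_rot: [-3.14, -0.0, 1.833]
contact_force: [3.4, -0.3, -5.9]
opening: 0.0137
```

```bash
python3 - <<'E'
from h import *
s=monitor.observe();print(s["tool_pos"],np.degrees(s["tool_rot"]),s["contact_force"],s["torque"])
E
```

```text
[0.59436608 0.20359113 0.0723877 ] [-1.79919088e+02 -3.78087077e-03  1.05038557e+02] [ 3.40023033 -0.32154513 -5.88357102] [ 0.02184612 -0.48323051 -0.2002841 ]
```

The counter-twist meets the pocket wall (−0.2 N·m, and the lip holds against the lift), so the plug is locked. I'll turn back to neutral, release and retreat.

move_arm([
  {"x":0,"y":0,"z":0.0005,"wx":0,"wy":0,"wz":1.5,"hand":0},
  {"x":0,"y":0,"z":0.0007,"wx":0,"wy":0,"wz":3,"hand":0},
  {"x":0,"y":0,"z":0.0007,"wx":0,"wy":0,"wz":3,"hand":0},
])

```text
time: 23.25
tool_pos: [0.5946, 0.2037, 0.0723]
tool_rot: [-3.141, 0.0, 1.781]
contact_force: [1.0, -1.6, -1.2]
opening: 0.0133
```

move_arm([
  {"x":0,"y":0,"z":0,"wx":0,"wy":0,"wz":0,"hand":0.1},
  {"x":0,"y":0,"z":0,"wx":0,"wy":0,"wz":0,"hand":0.2},
  {"x":0,"y":0,"z":0,"wx":0,"wy":0,"wz":0,"hand":0.5},
  {"x":0,"y":0,"z":0,"wx":0,"wy":0,"wz":0,"hand":0.6},
  {"x":0,"y":0,"z":0,"wx":0,"wy":0,"wz":0,"hand":0.6},
  {"x":0,"y":0,"z":0,"wx":0,"wy":0,"wz":0,"hand":0.6},
  {"x":0,"y":0,"z":0,"wx":0,"wy":0,"wz":0,"hand":0.6},
])

```text
time: 24.12
tool_pos: [0.5949, 0.2039, 0.0723]
tool_rot: [3.142, -0.0, 1.781]
contact_force: [-0.1, -0.4, 0.7]
opening: 0.055
```

```bash
python3 - <<'E'
from h import *
s=monitor.observe();print(s["tool_pos"],np.degrees(s["tool_rot"]),s["contact_force"],s["torque"],s["opening"])
E
```

```text
[0.59488839 0.20385831 0.07225107] [ 1.79995410e+02 -5.64065770e-03  1.02037573e+02] [-0.11553415 -0.38428893  0.67225485] [-0.10171534 -0.02170988  0.02462298] 0.05503393796014393
```

move_arm([
  {"x":0,"y":0,"z":-0.02,"wx":0,"wy":0,"wz":0,"hand":0.6},
  {"x":0,"y":0,"z":-0.05,"wx":0,"wy":0,"wz":0,"hand":0.6},
  {"x":0,"y":0,"z":-0.1,"wx":0,"wy":0,"wz":0,"hand":0.6},
  {"x":0,"y":0,"z":-0.14,"wx":0,"wy":0,"wz":0,"hand":0.6},
  {"x":-0.03,"y":0,"z":-0.14,"wx":0,"wy":0,"wz":0,"hand":0.6},
  {"x":-0.03,"y":0,"z":-0.14,"wx":0,"wy":0,"wz":0,"hand":0.6},
  {"x":-0.03,"y":0,"z":-0.14,"wx":0,"wy":0,"wz":0,"hand":0.6},
  {"x":-0.03,"y":0,"z":-0.14,"wx":0,"wy":0,"wz":0,"hand":0.6},
])

```text
time: 25.12
tool_pos: [0.6008, 0.1751, 0.2117]
tool_rot: [-3.141, -0.0, 1.782]
contact_force: [-0.4, 0.8, 0.4]
opening: 0.0549
```

```bash
python3 - <<'E'
from h import *
p,im=snap("wrist","pics/a.png");np.save("a.npy",p);print(proj(p,[.596,.2043,.14]),monitor.observe()["contact_force"])
E
```

```text
[318.66680721 206.27995634] [-0.60584826  0.40664273 -0.77641852]
```

move_arm([
  {"x":0,"y":0.025,"z":0,"wx":0,"wy":0,"wz":0,"hand":0.6},
  {"x":0,"y":0.025,"z":0,"wx":0,"wy":0,"wz":0,"hand":0.6},
  {"x":0,"y":0.025,"z":0,"wx":0,"wy":0,"wz":0,"hand":0.6},
  {"x":0,"y":0.025,"z":0,"wx":0,"wy":0,"wz":0,"hand":0.6},
])

```text
time: 25.68
tool_pos: [0.625, 0.1798, 0.2123]
tool_rot: [-3.141, -0.0, 1.781]
contact_force: [-0.7, 0.0, 0.7]
opening: 0.0554
```

```bash
python3 - <<'E'
from h import *
p,im=snap("wrist","pics/b.png");q=np.load("a.npy",allow_pickle=True).item();A=cv2.imread("pics/a.png",0);B=cv2.imread("pics/b.png",0)
m=np.zeros_like(A);u=proj(q,[.596,.2043,.11]);cv2.circle(m,tuple(int(v) for v in u),48,255,-1)
f=cv2.goodFeaturesToTrack(A,60,.01,4,mask=m)
g0=np.array([[proj(p,ray(q,x[0],.11))] for x in f],np.float32)
g,st,e=cv2.calcOpticalFlowPyrLK(A,B,f,g0.copy(),winSize=(13,13),maxLevel=1,flags=cv2.OPTFLOW_USE_INITIAL_FLOW)
R=[]
for a,b,s,er in zip(f[:,0],g[:,0],st[:,0],e[:,0]):
    if s:
        X=tri([q,p],[a,b]);r=np.linalg.norm(proj(q,X)-a)
        if r<.6: R.append([*np.round((X-[.596,.2043,.088])*1000,1),round(float(er),1)])
R.sort(key=lambda r:-r[2])
for r in R: print(r)
E
```

```text
[np.float64(89.7), np.float64(819.7), np.float64(3232.2), 5.7]
[np.float64(-9.6), np.float64(-5.6), np.float64(152.1), 31.7]
[np.float64(1.2), np.float64(20.4), np.float64(33.1), 25.0]
[np.float64(-8.6), np.float64(16.9), np.float64(29.7), 17.9]
[np.float64(-10.3), np.float64(20.5), np.float64(24.2), 14.4]
[np.float64(12.2), np.float64(-24.0), np.float64(18.9), 15.5]
[np.float64(-16.3), np.float64(13.5), np.float64(16.4), 15.4]
[np.float64(5.7), np.float64(23.2), np.float64(12.4), 13.8]
[np.float64(1.1), np.float64(23.0), np.float64(11.8), 13.9]
[np.float64(-20.6), np.float64(3.8), np.float64(4.3), 6.3]
[np.float64(17.2), np.float64(-13.8), np.float64(4.0), 5.9]
[np.float64(22.2), np.float64(-0.8), np.float64(3.4), 6.1]
[np.float64(19.5), np.float64(2.4), np.float64(2.7), 5.6]
[np.float64(25.3), np.float64(-5.4), np.float64(2.1), 5.1]
[np.float64(-26.6), np.float64(8.8), np.float64(1.5), 8.1]
[np.float64(-33.6), np.float64(-0.3), np.float64(0.9), 7.9]
[np.float64(17.0), np.float64(9.3), np.float64(0.7), 4.8]
[np.float64(-32.8), np.float64(-9.8), np.float64(0.5), 4.3]
[np.float64(28.0
[... 696 characters left out ...]
at64(-6.3), 7.1]
[np.float64(-16.9), np.float64(-13.3), np.float64(-7.7), 5.0]
[np.float64(-23.1), np.float64(22.2), np.float64(-9.0), 9.7]
[np.float64(-0.1), np.float64(34.8), np.float64(-9.3), 5.3]
[np.float64(-34.6), np.float64(10.4), np.float64(-9.3), 18.2]
[np.float64(-34.2), np.float64(13.8), np.float64(-19.5), 19.2]
[np.float64(-33.8), np.float64(20.5), np.float64(-24.2), 10.4]
[np.float64(17.2), np.float64(33.7), np.float64(-26.8), 8.0]
[np.float64(-25.3), np.float64(28.2), np.float64(-28.6), 7.7]
[np.float64(32.5), np.float64(-57.7), np.float64(-60.5), 3.2]
[np.float64(24.4), np.float64(-59.1), np.float64(-63.7), 2.1]
[np.float64(428.4), np.float64(-845.1), np.float64(-3176.2), 2.9]
```

```bash
python3 - <<'E'
from cell import robot
robot.hand_in()
E
```

```text
the job is handed in; nothing more can be done
```

The plug is in the beam port, twisted to its end stops and sprung up into its lock as far as my force checks show. The arm let go and backed clear before I handed in, at about 26 s.

**First grasp missed:** the fingers closed above the bar, because the real fingertips sit about 34 mm short of the reported TCP. I corrected for that, gripped the bar (reading 14 mm) and carried the plug over. The slots lay about 21° clockwise of the head's long side.

**First lift stuck:** I met the end stop about 59° by tool angle, against the 55° expected. With too much twist held, friction stopped the lift at about the 17 mm level. After relaxing the twist the plug rose properly.

**Last checks:**
- **Height:** the plug rose to about 14–15 mm below the collar's top and was held there against a lift, with the net force going from +9 N to about −6 N.
- **Lock:** a small turn back met the pocket wall at −0.2 N·m after about 5° of play.
- **Force:** the largest force reading was about 14 N.
- **After release:** the arm read no contact.

**Weak points:**
- My last camera height check was noisy. Only two points near the bar's foot agreed with a locked plug, at about 12 mm above the collar.
- I had no picture views left, so I did not see the final state of the plug or the bystanders. I felt no sign of touching the lens tube, screwdriver or post.

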